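# Unpin the paint box and serve a pot

## Task

Unlock the plywood paint box: draw the steel pull-loop pin right out of its bore, then park it with its nose tucked well into the open notch beside the bore. Then slide the box's lid fully open, lift out the paint pot and stand it upright in the round middle well of the palette. Leave the pin parked and the lid open, do not let the pot tip over, and leave the bottles and jars on the table where they are.

Things in the scene. Friction and masses are not known exactly. Their poses are not given: they have to be found in the camera images.
- chest: Plywood paint box, fixed. Origin: centre of the tray's underside, on the table. Sizes in mm in this frame: tray outside 200 (x) x 160 (y), inside 186 x 150, inner floor at z 6; side walls (y +-75 to +-80) to z 82, end walls to z 74. A sliding lid closes it; on its -y side is a ledge with the lock block
- ledge (a point): Middle of the flat ledge on which the pin slides, at (2, -158, 82) in the box frame; same axes. The ledge's top is at z 82, solid below. It is bounded by the lock block (face at y -101) and low fences: rear one 12 high, inner face at y -216; side ones 10 high, inner faces at x -60 and +64
- bore (a point): Centre of the bore's mouth in the face of the wooden lock block, at (30, -101, 90) in the box frame; same axes, +y runs into the bore. Block: y -101 to -81, z 82 to 105, x -66 to +70. The bore goes through it, roofed, 15 wide and 16.5 high
- notch (a point): Centre of the mouth of the park notch in the same face, at (-25, -101, 90) in the box frame; same axes, +y runs into the notch. It is open at the top and on the ledge side, 22 wide, 15 deep, with a closed end
- lid (a joint): Sliding lid, in m: 0 shut, grows as it slides along the box's +x; stop at 0.105 = fully open. About 1.5 N friction, stays where left. While the pin is in its lock lug (small arch at the lid's -y edge, top z 105) it cannot slide. Top face at z 80. Shut it covers the tray; fully open it bares the tray from x -93 to +5
- cleat (a point): Middle of the top of the wooden cleat, the bar across the lid by which it is pushed: 90 along y, 12 along x, 16 high above the lid, top at z 96; moves with the lid, at x -50, y 0 in the box frame when shut; the lid is bare for 44 mm on the cleat's -x side
- pin: Loose steel pin, about 0.2 kg. Tail: flat square loop 58 x 58, 42 x 42 clear opening, bars 8 wide, 16 high. Round nose 12 thick, 46 long, along +y from the loop. Origin: loop's centre, on its underside. It lies flat on the ledge, y along the box's y. At the start the loop is 2 to 8 off the block, nose through the bore and lid lug. Drawn 50 back it is clear, a few mm before the rear fence
- pin_tip (a point): Tip of the pin's nose, on its axis, 75 mm from the loop's centre along the pin's +y, 8 above its underside. Tip at the notch's closed end: the loop is 31 mm off the block
- pot: Closed white paint pot, upright, 44 across, its cap (upper 17) 47 across, 62 high, about 0.13 kg. Origin: centre of its underside. Stands on the floor of the box (box z 6) near its -x end, hidden while the lid is shut; grasp it from above with the fingers closing along the box's y
- palette: White plastic mixing palette, fixed, 192 across, outer rim 8 high, ten small wells round a round middle well: 84 across inside, with a rim 4 thick and 11 high, floor 4 above the table. Origin: centre of its underside on the table
- bottle_tall: Bystander: blue paint bottle, 56 across, 165 high, standing; origin: centre of underside
- bottle_short: Bystander: green paint bottle, 54 across, 110 high, standing; origin: centre of underside
- jar: Bystander: orange jar, 60 across, 75 high, standing; origin: centre of underside

How it is judged (in metres and radians):
On the way, in this order (a step that is already met when the one before it is completed fails the run):
1. the pin's nose is clear of the bore (y of pin_tip in the frame of bore below -0.001 m), for 0.1 s.
2. the pin lies flat with its nose at least 7 mm inside the notch (y of pin_tip in the frame of notch above 0.007 m and x of pin_tip in the frame of notch between -0.009 and 0.009 m and z of pin_tip in the frame of notch below 0.006 m and angle between pin's own z axis and vertical below 0.15 rad), for 0.3 s.
3. the lid is fully open (within 10 mm of its stop) (value of joint lid above 0.095 m), for 0.2 s.
4. the pot is lifted clear of the box (height (world z) of pot above 0.085 m), for 0.1 s.
At the end, for the whole second after the job is handed in: Pin flat and still, tip 7 mm or more into the notch and within 9 mm of its middle line; lid within 10 mm of its open stop; pot upright (0.1 rad) and still on the floor of the palette's middle well, centre within 22 mm of the palette's, underside less than 8 mm above the table (all of step 2 and value of joint lid above 0.095 m and horizontal distance between pot and palette below 0.022 m and z of pot in the frame of palette below 0.008 m and angle between pot's own z axis and vertical below 0.1 rad and linear speed of each of pot, pin below 0.02 m/s); the robot touches nothing.
It fails at once if the pot is tipped by more than 45 degrees (angle between pot's own z axis and vertical above 0.8 rad).
It fails at once if a bystander bottle or jar is moved by more than 30 mm (distance of any of bottle_tall, bottle_short, jar from where it was at the start of the episode above 0.03 m).
It also fails if it takes over 58 s, if anything falls off the work surface, if the arm or the gripper's body presses on something with over 40 N, if the wrist force passes 120 N, or if a joint passes its speed limit or range.

## Robot

A 6-joint arm with a two-finger parallel gripper is mounted at the origin on the work surface. World frame = base frame: x ahead of the robot, y to its left, z up, the work surface at z = 0. Lengths are in m, angles in degrees, forces in N, time in s.
With the tool pointing down it reaches from about 0.25 to 0.775 m from the base axis. Payload 8.9 kg.
Tool frame: the origin (TCP) lies on the mounting face of the last link; the fingertips stand 173 mm ahead of it and the grasp point (between the pads) lies 155 mm ahead of it; z points along the fingers, y is the line along which they close (so a half turn about z gives the same grasp; the last joint's range is limited). The gripper opens to 85 mm and grips with 20 to 120 N. Pads are 22 mm wide; open, the fingers measure 114 mm over their backs; the gripper's body (76 mm by 85 mm) begins 54 mm behind the grasp point. The pads swing forward as they close: fully open they stand 13 mm farther back than shut.
Start: joints at [59.284, 16.656, -8.789, 64.555, 0, 82.019], TCP at [0.203, 0.484, 0.405] pointing down, gripper open.
Joint ranges: [-144.48, 144.48], [-52.06, 99.96], [-74.48, 78.29], [-112.23, 115.85], [-86.99, 84.42], [-180, 180]. Speed limits (degrees/s): [127.2, 127.2, 159.86, 180, 180, 180].

## Interface

Orientations are given as [roll, pitch, yaw] about the fixed x, y, z axes, in that order (R = Rz(yaw) Ry(pitch) Rx(roll)).
In Python, from cell import get_state, read_camera, finish_job gives the robot as it stands. The module is installed in compiled form; this text tells all that it offers.
- The arm moves only by the tool servo_tool, never from a script. Its argument "steps" is a list of rows, each a list of 3 entries, a list of its own where there are three numbers: the turn, a rotation vector about the tool's x, y, z in rad, then the shift along the tool's x, y, z in cm, then the finger opening in cm, from 0 to 8.54. In form: [[[ax, ay, az], [tx, ty, tz], gripper], ...]. A call has 1 to 20 rows; each row shifts and turns the commanded pose from where the row before left it, along the tool's axes as they then stand; what a row does not reach is not made up. A row lasts 1/12 s, in which the tool goes at most 41.7 mm and 7.16 degrees, less where a joint would pass 70% of its speed; a pose out of reach is approached as far as the arm can. A call is refused whole if a number of a shift passes 4.17 or a number of a turn 0.125, either way. A call with a gripper value outside its range is refused whole. The fingers move at their own pace and stop on an object; "newtons" is the grip in N (left out, the last holds). Time passes only in rows, so rows that do not move let the fingers close. It gives the time, the measured TCP pose, the force, the opening and the grip force at its end, in the units of the state.
- get_state(): the state, without advancing time (a new reading comes with each control period).
- read_camera(name): name is "scene" or "top" or "wrist"; returns a dict with "img" (480x640x3 uint8, blue, green, red), "depth" (480x640 float32, m along the optical axis (not along the pixel's ray), 0 where there is no reading), "camera_matrix" (3x3 intrinsics, pixels), "extrinsics" (4x4, takes a point from camera to world coordinates). Camera axes: x right, y down, z forward; pixel columns grow to the right and rows downward; lengths in m; the calibration is good to about 2 mm. The wrist camera is an equidistant fisheye: a pixel r from the principal point sees the ray r / f radians off the axis. A picture is of the moment at which its call begins.
- finish_job(): hands the job in; it is judged then, once.
The state is a dict: "time_s": time; "joint_positions": joint angles; "qd": joint speeds; "effort": joint torques, N m; "tool_pos": TCP position; "tool_rot": TCP orientation; "force": force on the tool from outside, world axes, zero at the start; "wrist_torque": the same for the moment, N m; "finger_gap": opening from 0.0 (shut) to 1.0 (fully open); "gripper_force": force on a finger pad.
Only numpy, scipy, OpenCV 4.12 (cv2) and the standard library are available. Lean on these libraries where they do the work, as an engineer would, in place of code of your own. Each camera call takes 0.05 s, during which the arm holds its last target. There are 200 camera calls.

## Working session

There is one attempt and no reset: what is moved stays moved. The work goes in short steps, Python scripts to look and compute and a tool call to move; the robot and the scene stay as the last step left them, time stands still between calls to the robot, and variables do not carry over. Pictures are saved under pics/ and viewed, at most 10 in all, crops included, and the job is handed in when it is done.

Besides the shell and the picture viewer there is one more tool, called after "Call:" by a JSON object that holds its "name" and its "arguments", one argument or row to a line. servo_tool: Moves the arm, as the interface text tells. Its arguments: {"type":"object","properties":{"steps":{"type":"array","items":{"type":"array"}},"newtons":{"type":"number"}},"required":["steps"]}

```bash
mkdir -p pics
python3 - <<'E'
from cell import *
import cv2,numpy as np
print(get_state())
for n in("scene","top"):
    c=read_camera(n);cv2.imwrite(f"pics/{n}0.png",c["img"]);np.savez(f"{n}0.npz",**c)
    print(n,c["camera_matrix"],c["extrinsics"])
E
```

```text
{'time_s': 0.0, 'joint_positions': array([ 5.92841459e+01,  1.66889440e+01, -8.83073014e+00,  6.45557119e+01,
       -1.85711916e-03,  8.20176291e+01]), 'qd': array([ 0.07228586, -0.11559138,  0.00286849, -0.02292278, -0.01166374,
       -0.0396543 ]), 'effort': array([ 2.61828784e-03, -5.37140465e+01,  3.31372547e+01,  1.57919910e-02,
       -3.06232096e-06, -1.41461550e-05]), 'tool_pos': array([0.20278166, 0.48402117, 0.40413423]), 'tool_rot': array([-1.79925086e+02, -8.62961567e-03,  1.57266512e+02]), 'force': array([ 0.18354813, -0.06681766, -0.26808063]), 'wrist_torque': array([ 0.01922734, -0.01920563, -0.02890196]), 'gripper_force': 0.0, 'finger_gap': 0.9964699543559085}
scene [[452.65734948   0.         322.46786933]
 [  0.         452.65734948 231.90263367]
 [  0.           0.           1.        ]] [[ 0.20033134  0.65959214 -0.72443465  1.32344924]
 [ 0.97970234 -0.12949457  0.15301792 -0.20743669]
 [ 0.00711906 -0.7403846  -0.67214579  0.82826742]
 [ 0.          0.          0.          1.        ]]
top [[519.2954427    0.         320.87231111]
 [  0.         519.2954427  239.36450833]
 [  0.           0.           1.        ]] [[ 0.02256741 -0.98624794  0.16372449  0.3801389 ]
 [-0.99968623 -0.02404196 -0.00703016 -0.03476045]
 [ 0.01086974 -0.16351447 -0.98648105  1.14417809]
 [ 0.          0.          0.          1.        ]]
```

View pics/top0.png

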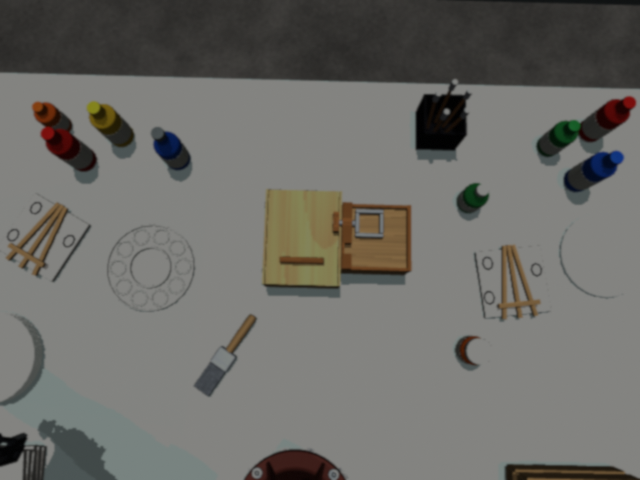

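View pics/scene0.png

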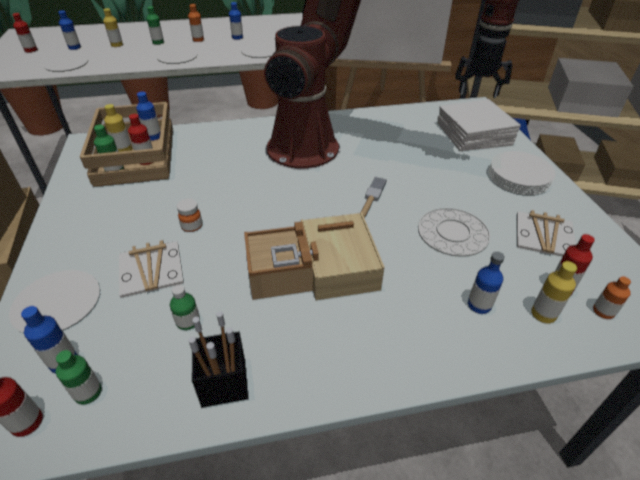

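The top view shows the box with its lid around (302,238), its ledge to the right and the pin loop at (369,223). The palette is at (151,267), with the blue bottle at (170,150), the green one at (473,197) and the jar at (473,350). Box +x points up in the image (world +x).

```bash
cat > h.py <<'E'
import numpy as np,cv2
from scipy.spatial.transform import Rotation as R
def plane(c,uv,z):
    K,E=c["camera_matrix"],c["extrinsics"]
    uv=np.atleast_2d(np.asarray(uv,float))
    d=np.c_[uv,np.ones(len(uv))]@np.linalg.inv(K).T@E[:3,:3].T
    o=E[:3,3]; return o+d*((z-o[2])/d[:,2])[:,None]
def cloud(c):
    K,E=c["camera_matrix"],c["extrinsics"]; v,u=np.mgrid[:480,:640]
    p=np.stack([(u-K[0,2])/K[0,0],(v-K[1,2])/K[1,1],np.ones(u.shape)],-1)*c["depth"][...,None]
    return p@E[:3,:3].T+E[:3,3]
def proj(c,P):
    K,E=c["camera_matrix"],c["extrinsics"]; q=(np.atleast_2d(P)-E[:3,3])@E[:3,:3]
    q=q@K.T; return q[:,:2]/q[:,2:]
E
python3 - <<'E'
from h import *
c=dict(np.load("top0.npz")); img=c["img"];hsv=cv2.cvtColor(img,cv2.COLOR_BGR2HSV);W=cloud(c)
def blob(m):
    m=m.astype(np.uint8); n,l,s,ce=cv2.connectedComponentsWithStats(m); i=1+np.argmax(s[1:,4]); return (l==i).astype(np.uint8)
def rect(name,m,z):
    b=blob(m); cn=max(cv2.findContours(b,cv2.RETR_EXTERNAL,cv2.CHAIN_APPROX_NONE)[0],key=cv2.contourArea)[:,0]
    p=plane(c,cn,z)[:,:2]*1000
    r=cv2.minAreaRect(p.astype(np.float32)); print(name,r,b.sum(), "med z",np.median(W[b>0][:,2]))
box=(W[...,2]>.065)&(W[...,2]<.12)
roi=np.zeros(box.shape,bool);roi[175:300,250:425]=1
print("hsv lid",hsv[230,300],"ledge",hsv[255,380],"pin",hsv[212,370])
wood=(hsv[...,1]>60)&roi&box
light=wood&(hsv[...,2]>120)
rect("tall",box&roi,.082); rect("lightwood",light,.08); rect("dark",wood&(hsv[...,2]<=120),.085)
pin=roi&(hsv[...,1]<60)&box; pin[:,:345]=0;
rect("pin",pin,.098)
# hole
cv2.imwrite("pics/crop0.png",cv2.resize(img[180:300,255:420],None,fx=4.8,fy=4.8,interpolation=cv2.INTER_CUBIC))
# palette: darkest grey ring lines
g=cv2.createCLAHE(3).apply(cv2.cvtColor(img,cv2.COLOR_BGR2GRAY))
cc=cv2.HoughCircles(g[215:325,95:210],cv2.HOUGH_GRADIENT,1,20,param1=80,param2=12,minRadius=17,maxRadius=48)
print(cc[0][:6]+[95,215,0])
cv2.imwrite("pics/pal0.png",cv2.resize(g[215:325,95:210],None,fx=5,fy=5))
for n,(u,v) in dict(pal=(151,267),tall=(164,137),short=(481,190),jar=(478,350)).items():print(n,W[v,u])
E
```

```text
hsv lid [ 29  91 131] ledge [ 17 126 121] pin [102  13  96]
tall ((560.4049072265625, -75.11109924316406), (305.1138610839844, 200.66893005371094), 89.86349487304688) 12026 med z 0.08086750536386234
lightwood ((562.6256103515625, -5.782318115234375), (153.4663543701172, 196.87948608398438), 89.8232192993164) 5939 med z 0.0796741950401858
dark ((558.5432739257812, -75.32048034667969), (303.1221008300781, 197.9355010986328), 89.68251037597656) 3394 med z 0.08371891617389238
pin ((591.1069946289062, -137.23068237304688), (60.877506256103516, 63.79781723022461), 0.17091450095176697) 465 med z 0.09650507765609362
[[148.5        265.5         43.59999847]
 [143.5        285.5         26.39999962]
 [165.5        253.5         25.20000076]
 [166.5        277.5         25.20000076]
 [127.5        270.5         21.79999924]
 [138.5        247.5         19.60000038]]
pal [0.49878319 0.32932689 0.00323555]
tall [0.74351619 0.2752279  0.15377829]
short [ 0.66306247 -0.36964648  0.10894768]
jar [ 0.33859665 -0.36510808  0.07531301]
```

View pics/crop0.png

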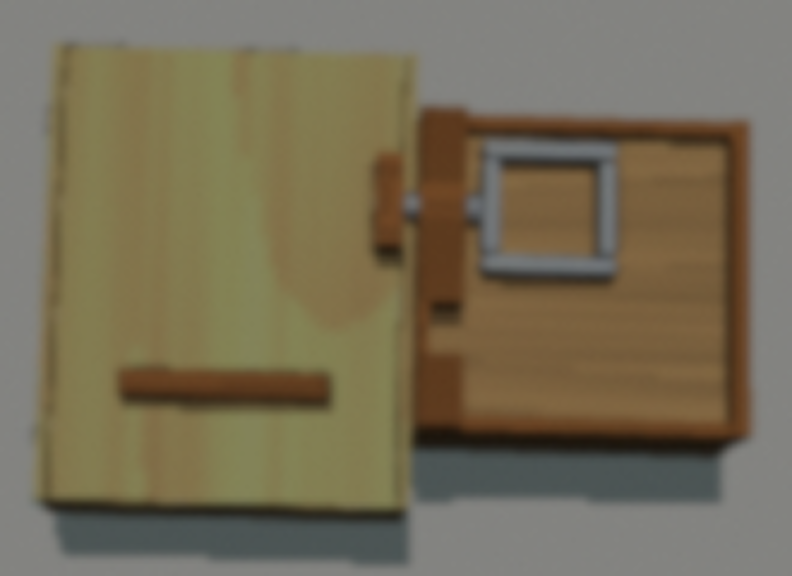

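View pics/pal0.png

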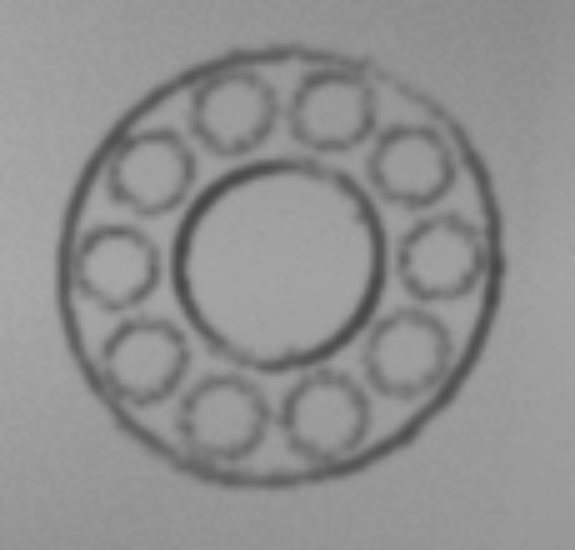

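The crop shows the lid corners, cleat, lug, notch (445,328) and pin loop (480–616, 140–277) clearly. The palette's middle well is centred at crop (280,264), which is full-image (151,267.5).

Run:
```python
from h import *
c=dict(np.load("top0.npz"))
f=lambda L:(np.array(L)+.5)/4.8-.5+[255,180]
def q(n,L,z):
    p=plane(c,f(L),z)[:,:2]*1000; e=np.diff(np.r_[p,p[:1]],axis=0)
    print(n,p.round(1).tolist(),"ctr",p.mean(0).round(1),"len",np.hypot(*e.T).round(1),"ang",np.degrees(np.arctan2(e[:,1],e[:,0])).round(1))
q("lid",[(57,45),(415,57),(408,512),(38,500)],.081)
q("cleat(-50,0)",[(120,369),(330,374),(329,403),(120,399)],.096)
q("pin",[(481,140),(617,142),(615,278),(480,275)],.098)
q("block(2,-91)",[(424,107),(467,110),(463,437),(414,436)],.105)
q("rearfence outer/top",[(467,117),(748,123),(748,437),(463,433)],.093)
q("notch(-25,-91)",[(430,303),(462,306),(463,354),(430,352)],.105)
cl=cv2.createCLAHE(3).apply(cv2.cvtColor(c["img"],cv2.COLOR_BGR2GRAY))
print("pal",plane(c,(np.array([280,264])+.5)/5-.5+[95,215],.009))
```

```text
lid [[661.4, 74.7], [659.9, -82.6], [460.3, -82.8], [461.7, 74.8]] ctr [560.8  -4. ] len [157.3 199.7 157.7 199.7] ang [ -90.5 -179.9   89.5   -0. ]
cleat(-50,0) [[516.8, 40.9], [516.8, -48.1], [504.4, -48.0], [504.0, 40.4]] ctr [510.5  -3.7] len [89.  12.4 88.4 12.8] ang [-90.  179.3  90.3   2. ]
pin [[619.5, -110.8], [620.0, -169.3], [560.7, -168.7], [560.6, -111.1]] ctr [ 590.2 -140. ] len [58.5 59.4 57.6 58.9] ang [-89.4 179.3  90.1   0.3]
block(2,-91) [[631.7, -85.7], [630.9, -104.1], [490.4, -104.3], [490.3, -83.7]] ctr [560.8 -94.5] len [ 18.4 140.5  20.5 141.4] ang [ -92.7 -180.    90.2   -0.8]
rearfence outer/top [[630.6, -105.0], [631.0, -226.8], [494.5, -226.0], [493.4, -105.0]] ctr [ 562.4 -165.7] len [121.8 136.5 120.9 137.3] ang [-89.8 179.7  90.6   0. ]
notch(-25,-91) [[546.8, -89.6], [545.9, -103.1], [525.4, -103.8], [526.0, -89.9]] ctr [536.  -96.6] len [13.6 20.5 13.9 20.9] ang [ -94.  -178.1   87.9    0.9]
pal [[0.49728478 0.32829275 0.009     ]]
```

Call:
{"name": "servo_tool", "arguments": {
  "steps": [
    [[0,0,0],[-2.99,-2.13,0],8.5],
    [[0,0,0],[-2.99,-2.13,0],8.5],
    [[0,0,0],[-2.99,-2.13,0],8.5],
    [[0,0,0],[-2.99,-2.13,0],8.5],
    [[0,0,0],[-2.99,-2.13,0],8.5],
    [[0,0,0],[-2.99,-2.13,0],8.5],
    [[0,0,0],[-2.99,-2.13,0],8.5],
    [[0,0,0],[-2.99,-2.13,0],8.5],
    [[0,0,0],[-2.99,-2.13,0],8.5],
    [[0,0,0],[-2.99,-2.13,0],8.5],
    [[0,0,0],[-2.99,-2.13,0],8.5],
    [[0,0,0],[-2.99,-2.13,0],8.5],
    [[0,0,0],[-2.99,-2.13,0],8.5],
    [[0,0,0],[-2.99,-2.13,0],8.5],
    [[0,0,0],[-2.99,-2.13,0],8.5],
    [[0,0,0],[-2.99,-2.13,0],8.5],
    [[0,0,0],[-2.99,-2.13,0],8.5],
    [[0,0,0],[-2.99,-2.13,0],8.5],
    [[0,0,0],[-2.99,-2.13,0],8.5],
    [[0,0,0],[-2.99,-2.13,0],8.5]
  ],
  "newtons": 20
}}

```text
time_s: 1.77
tool_pos: [0.5903, -0.1416, 0.4043]
tool_rot: [180.0, -0.0, 157.2]
force: [0.1, 1.4, 0.5]
finger_gap: 0.993
gripper_force: 0.0
```

Call:
{"name": "servo_tool", "arguments": {
  "steps": [
    [[0,0,0.1174],[0,0,0.5],0.8],
    [[0,0,0.1174],[0,0,0.5],0.8],
    [[0,0,0.1174],[0,0,0.5],0.8],
    [[0,0,0.1174],[0,0,0.5],0.8],
    [[0,0,0.1174],[0,0,0.5],0.8],
    [[0,0,0.1174],[0,0,0.5],0.8],
    [[0,0,0.1174],[0,0,0.5],0.8],
    [[0,0,0.1174],[0,0,0.5],0.8],
    [[0,0,0.1174],[0,0,0.5],0.8],
    [[0,0,0.1174],[0,0,0.5],0.8],
    [[0,0,0],[0,0,0],0.8],
    [[0,0,0],[0,0,0],0.8]
  ]
}}

```text
time_s: 2.77
tool_pos: [0.5896, -0.1397, 0.3543]
tool_rot: [-179.9, -0.0, 90.2]
force: [0.3, -0.1, 0.5]
finger_gap: 0.094
gripper_force: 0.0
```

```bash
cat > st.py <<'E'
from cell import *
from h import *
import sys
def st():
    s=get_state(); print({k:np.round(s[k],4).tolist() for k in("time_s","tool_pos","tool_rot","force","finger_gap","joint_positions")}); return s
def snap(n,cam):
    c=read_camera(cam); np.savez(n+".npz",**c); return c
def delta(s,target,yaw=None):
    "shift in cm in tool axes from the present pose to a world TCP target"
    r=R.from_euler("xyz",s["tool_rot"],degrees=True); print("cm",(r.inv().apply(np.array(target)-s["tool_pos"])*100).round(2))
E
python3 - <<'E'
from st import *
s=st(); c=snap("w1","wrist"); print(c["camera_matrix"],c["extrinsics"]); cv2.imwrite("pics/w1.png",c["img"])
E
```

```text
{'time_s': 2.7667, 'tool_pos': [0.5896, -0.1397, 0.3543], 'tool_rot': [-179.9421, -0.0222, 90.2107], 'force': [0.2586, -0.1329, 0.513], 'finger_gap': 0.0939, 'joint_positions': [-20.2414, 27.1981, -0.6265, 62.2373, 0.0006, 69.5478]}
[[371.64829954   0.         317.56057672]
 [  0.         371.64829954 238.41142079]
 [  0.           0.           1.        ]] [[ 9.99994240e-01  3.38252691e-03  2.81908866e-04  5.89259126e-01]
 [ 3.31944515e-03 -9.57234495e-01 -2.89294146e-01 -6.56836233e-02]
 [-7.08692345e-04  2.89293416e-01 -9.57240209e-01  3.22675181e-01]
 [ 0.00000000e+00  0.00000000e+00  0.00000000e+00  1.00000000e+00]]
```

View pics/w1.png

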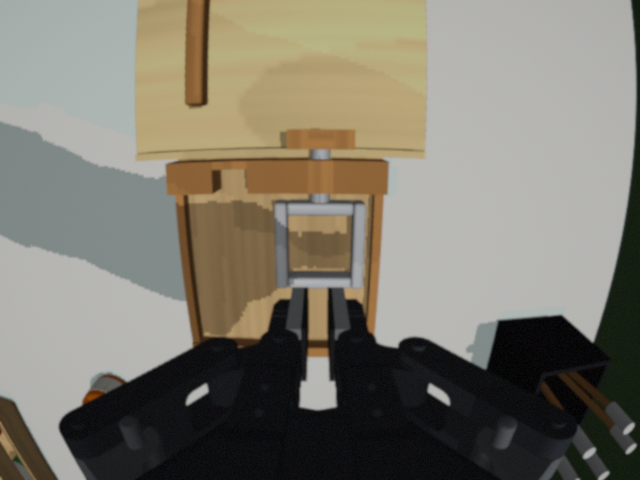

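The wrist view shows the loop's outer corners at about (276,203), (363,203), (363,287) and (276,287). The fingertips, at x 292–345 px, are centred on it. I'll cross-check its position with the fisheye model.

```bash
cat >> h.py <<'E'
def fplane(c,uv,z):
    K,E=c["camera_matrix"],c["extrinsics"]; d=(np.atleast_2d(np.asarray(uv,float))-K[:2,2])/K[0,0]
    r=np.hypot(*d.T)[:,None]; v=np.c_[d/r*np.sin(r),np.cos(r)]@E[:3,:3].T; o=E[:3,3]
    return (o+v*((z-o[2])/v[:,2])[:,None])[:,:2]*1000
E
python3 - <<'E'
from st import *
c=dict(np.load("w1.npz"))
print("loop",fplane(c,[(275,203),(364,203),(363,287),(276,287)],.098).round(1).tolist())
print("notch z105",fplane(c,[(213,169),(246,169)],.105).round(1).tolist(), "bloc ends",fplane(c,[(167,167),(387,165)],.105).round(1).tolist())
s=get_state(); delta(s,[.590,-.141,.259])
E
```

```text
loop [[562.9, -110.8], [618.0, -110.6], [619.6, -167.2], [561.8, -167.4]]
notch z105 [[526.3, -88.1], [546.8, -88.6]] bloc ends [[496.1, -85.7], [630.2, -86.0]]
cm [-0.12  0.03  9.56]
```

Call:
{"name": "servo_tool", "arguments": {
  "steps": [
    [[0,0,0],[0,0.04,2.0],0.8],
    [[0,0,0],[0,0.04,2.0],0.8],
    [[0,0,0],[0,0,2.0],0.8],
    [[0,0,0],[0,0,1.2],0.8],
    [[0,0,0],[0,0,0.8],0.8],
    [[0,0,0],[0,0,0.8],0.8],
    [[0,0,0],[0,0,0.5],0.8],
    [[0,0,0],[0,0,0],0.8],
    [[0,0,0],[0,0,0],0.8]
  ]
}}

```text
time_s: 3.57
tool_pos: [0.5908, -0.1399, 0.2621]
tool_rot: [180.0, 0.0, 90.0]
force: [0.2, 0.7, -0.1]
finger_gap: 0.094
gripper_force: 0.0
```

Run:
```python
from st import *
s=st(); c=snap("w2","wrist"); cv2.imwrite("pics/w2.png",cv2.resize(c["img"][120:400,200:440],None,fx=2,fy=2))
```

```text
{'time_s': 3.5667, 'tool_pos': [0.5908, -0.1399, 0.2621], 'tool_rot': [179.9708, 0.0119, 90.0315], 'force': [0.1586, 0.7399, -0.0728], 'finger_gap': 0.0941, 'joint_positions': [-20.2175, 31.6469, -7.9794, 50.3422, -0.0011, 69.751]}
```

View pics/w2.png

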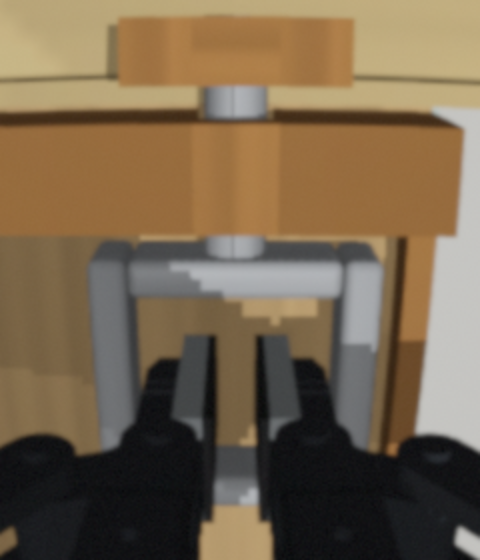

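The fingers are inside the loop, with clearance on every side. Next I'll lower them slightly, widen them to fill the opening, and draw the pin back.

Call:
{"name": "servo_tool", "arguments": {
  "steps": [
    [[0,0,0],[0,0,0.25],1.3],
    [[0,0,0],[0,0,0],1.3],
    [[0,0,0],[-0.4,0,0],1.3],
    [[0,0,0],[-0.4,0,0],1.3],
    [[0,0,0],[-0.4,0,0],1.3],
    [[0,0,0],[-0.4,0,0],1.3],
    [[0,0,0],[-0.4,0,0],1.3],
    [[0,0,0],[-0.4,0,0],1.3],
    [[0,0,0],[-0.4,0,0],1.3],
    [[0,0,0],[-0.4,0,0],1.3],
    [[0,0,0],[-0.4,0,0],1.3],
    [[0,0,0],[-0.4,0,0],1.3],
    [[0,0,0],[-0.4,0,0],1.3],
    [[0,0,0],[-0.4,0,0],1.3],
    [[0,0,0],[-0.4,0,0],1.3],
    [[0,0,0],[-0.4,0,0],1.3],
    [[0,0,0],[0,0,0],1.3],
    [[0,0,0],[0,0,0],1.3]
  ]
}}

```text
time_s: 5.12
tool_pos: [0.5905, -0.1963, 0.2591]
tool_rot: [-180.0, 0.0, 90.0]
force: [-0.1, 0.7, -0.6]
finger_gap: 0.153
gripper_force: 0.0
```

Run:
```python
from st import *
s=st(); c=snap("w3","wrist"); cv2.imwrite("pics/w3.png",cv2.resize(c["img"][60:400,140:440],None,fx=1.7,fy=1.7))
```

```text
{'time_s': 5.1167, 'tool_pos': [0.5905, -0.1963, 0.2591], 'tool_rot': [-179.9889, 0.0276, 89.9661], 'force': [-0.0955, 0.6612, -0.6251], 'finger_gap': 0.1527, 'joint_positions': [-25.105, 33.3138, -5.4719, 51.2126, -0.0297, 64.929]}
```

View pics/w3.png

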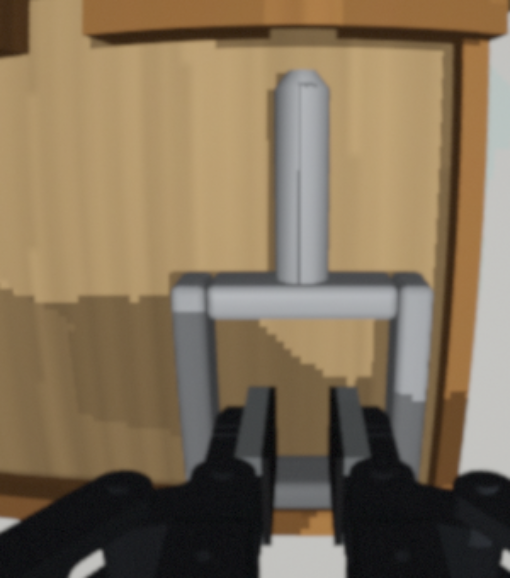

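The nose is out of the bore: the tip is at full-image (318,101) and the block's edge is above it at row ~83. I'll check that numerically.

Run:
```python
from st import *
c=dict(np.load("w3.npz"))
f=lambda u,v:(u/1.7+140,v/1.7+60)
print("tip",fplane(c,[f(303,72)],.090),"block foot",fplane(c,[f(240,42)],.082),"loop top",fplane(c,[f(172,290),f(431,288)],.098), "rear bar front edge",fplane(c,[f(303,458)],.098),"notch right",fplane(c,[f(84,36)],.082))
```

```text
tip [[ 590.7796463  -112.33198676]] block foot [[ 576.56874692 -104.5862301 ]] loop top [[ 562.47918871 -158.41366333]
 [ 618.32456587 -158.01980181]] rear bar front edge [[ 590.72534441 -199.63992791]] notch right [[ 539.53134145 -100.83249039]]
```

Call:
{"name": "servo_tool", "arguments": {
  "steps": [
    [[0,0,0],[0.4,0,0],1.3],
    [[0,0,0],[0.4,0,0],1.3],
    [[0,0,0],[0.4,0,0],1.3],
    [[0,0,0],[0.3,0,0],1.3],
    [[0,0,0],[0,0,0],1.6],
    [[0,0,0],[0,0,0],2.0],
    [[0,0,0],[0,0,0],2.3],
    [[0,0,0],[0,0,0],2.6],
    [[0,0,0],[0,0,0],2.6],
    [[0,0,0],[0,0,0],2.6]
  ],
  "newtons": 20
}}

```text
time_s: 6.0
tool_pos: [0.5906, -0.1809, 0.2592]
tool_rot: [180.0, -0.0, 90.0]
force: [-0.0, 1.0, -0.6]
finger_gap: 0.189
gripper_force: 19.3
```

Run:
```python
from st import *
s=st(); c=snap("w4","wrist"); cv2.imwrite("pics/w4.png",cv2.resize(c["img"][60:400,140:440],None,fx=1.7,fy=1.7))
```

```text
{'time_s': 6.0, 'tool_pos': [0.5906, -0.1809, 0.2592], 'tool_rot': [179.998, -0.0023, 89.9906], 'force': [-0.0127, 1.0385, -0.5873], 'finger_gap': 0.1891, 'joint_positions': [-23.81, 32.8561, -6.2887, 50.8543, 0.0029, 66.1994]}
```

View pics/w4.png

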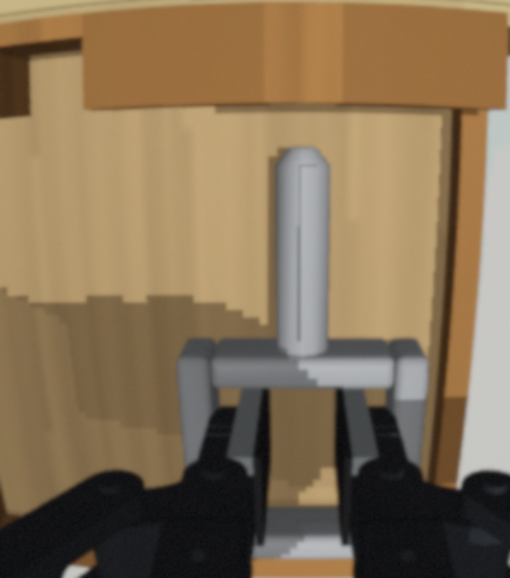

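The fingers now grip the loop from inside at 19 N, and the pin is straight. Next: carry it sideways to the notch line and look again.

Call:
{"name": "servo_tool", "arguments": {
  "steps": [
    [[0,0,0],[0,-0.5,0],2.6],
    [[0,0,0],[0,-0.5,0],2.6],
    [[0,0,0],[0,-0.5,0],2.6],
    [[0,0,0],[0,-0.5,0],2.6],
    [[0,0,0],[0,-0.5,0],2.6],
    [[0,0,0],[0,-0.5,0],2.6],
    [[0,0,0],[0,-0.5,0],2.6],
    [[0,0,0],[0,-0.5,0],2.6],
    [[0,0,0],[0,-0.5,0],2.6],
    [[0,0,0],[0,-0.5,0],2.6],
    [[0,0,0],[0,-0.5,0],2.6],
    [[0,0,0],[0,0,0],2.6],
    [[0,0,0],[0,0,0],2.6]
  ]
}}

```text
time_s: 7.13
tool_pos: [0.5354, -0.1808, 0.2593]
tool_rot: [-180.0, 0.0, 90.0]
force: [0.3, 0.4, -1.6]
finger_gap: 0.187
gripper_force: 19.3
```

Run:
```python
from st import *
s=st(); c=snap("w5","wrist"); cv2.imwrite("pics/w5.png",cv2.resize(c["img"][60:400,170:470],None,fx=1.7,fy=1.7))
```

```text
{'time_s': 7.1333, 'tool_pos': [0.5354, -0.1808, 0.2593], 'tool_rot': [-179.9963, 0.0004, 89.9856], 'force': [0.3028, 0.4064, -1.5788], 'finger_gap': 0.1875, 'joint_positions': [-26.0757, 27.8101, -15.2577, 46.9353, -0.002, 63.9387]}
```

View pics/w5.png

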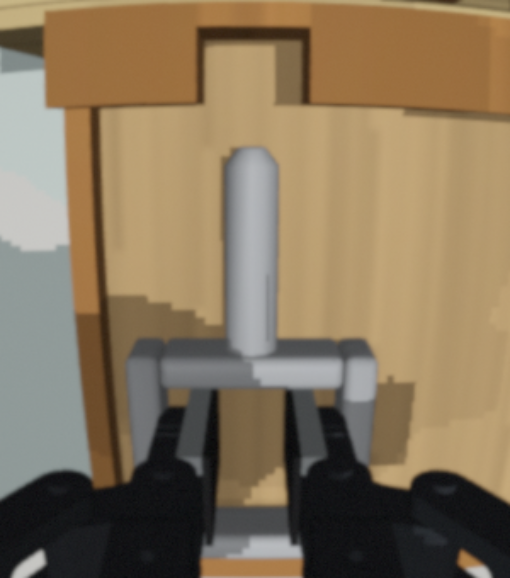

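The nose (x≈252) is lined up with the notch (203–303, middle 253). Now I'll push it in 20 mm, release and lift.

Call:
{"name": "servo_tool", "arguments": {
  "steps": [
    [[0,0,0],[0.3,0,0],2.6],
    [[0,0,0],[0.3,0,0],2.6],
    [[0,0,0],[0.3,0,0],2.6],
    [[0,0,0],[0.3,0,0],2.6],
    [[0,0,0],[0.3,0,0],2.6],
    [[0,0,0],[0.3,0,0],2.6],
    [[0,0,0],[0.2,0,0],2.6],
    [[0,0,0],[0,0,0],2.6],
    [[0,0,0],[0,0,0],2.6],
    [[0,0,0],[0,0,0],0.8],
    [[0,0,0],[0,0,0],0.8],
    [[0,0,0],[0,0,0],0.8],
    [[0,0,0],[0,0,0],0.8],
    [[0,0,0],[0,0,-0.5],0.8],
    [[0,0,0],[0,0,-1],0.8],
    [[0,0,0],[0,0,-2],0.8],
    [[0,0,0],[0,0,-2],0.8],
    [[0,0,0],[0,0,-2],0.8],
    [[0,0,0],[0,0,0],0],
    [[0,0,0],[0,0,0],0]
  ]
}}

```text
time_s: 8.85
tool_pos: [0.5361, -0.161, 0.336]
tool_rot: [179.8, 0.1, 90.0]
force: [0.4, 1.1, -0.3]
finger_gap: -0.0
gripper_force: 0.0
```

Run:
```python
from st import *
s=st(); c=snap("w6","wrist"); cv2.imwrite("pics/w6.png",cv2.resize(c["img"][60:400,170:470],None,fx=1.7,fy=1.7))
# top view too: pin loop rectangle
t=snap("t6","top"); hsv=cv2.cvtColor(t["img"],cv2.COLOR_BGR2HSV); W=cloud(t)
delta(s,[.488,-.004,.330])
delta(s,[.488,-.004,.2575])
```

```text
{'time_s': 8.85, 'tool_pos': [0.5361, -0.161, 0.336], 'tool_rot': [179.8345, 0.0756, 90.0001], 'force': [0.4387, 1.13, -0.2571], 'finger_gap': -0.0005, 'joint_positions': [-24.2008, 22.9604, -10.2839, 56.5738, -0.0011, 65.799]}
cm [15.7  -4.81  0.57]
cm [15.71 -4.83  7.82]
```

View pics/w6.png

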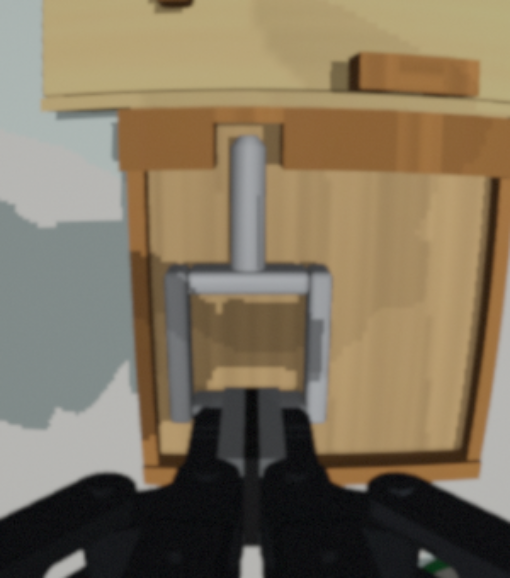

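The nose sits well inside the notch and the loop is released. I've now used all 10 picture views, so from here I measure by numbers only. Next the gripper moves over the bare lid on the cleat's −x side and turns 90°.

Call:
{"name": "servo_tool", "arguments": {
  "steps": [
    [[0,0,0],[1.96,-0.6,0],0],
    [[0,0,0],[1.96,-0.6,0],0],
    [[0,0,0],[1.96,-0.6,0],0],
    [[0,0,0],[1.96,-0.6,0],0],
    [[0,0,0],[1.96,-0.6,0],0],
    [[0,0,0],[1.96,-0.6,0],0],
    [[0,0,0],[1.96,-0.6,0],0],
    [[0,0,0],[1.96,-0.6,0],0],
    [[0,0,0],[0,0,0],0]
  ]
}}

```text
time_s: 9.7
tool_pos: [0.4859, -0.0015, 0.3333]
tool_rot: [-179.8, -0.1, 90.1]
force: [-0.6, -0.1, -0.4]
finger_gap: 0.002
gripper_force: 0.0
```

Call:
{"name": "servo_tool", "arguments": {
  "steps": [
    [[0,0,-0.1208],[0,0,0],0],
    [[0,0,-0.1208],[0,0,0],0],
    [[0,0,-0.1208],[0,0,0],0],
    [[0,0,-0.1208],[0,0,0],0],
    [[0,0,-0.1208],[0,0,0],0],
    [[0,0,-0.1208],[0,0,0],0],
    [[0,0,-0.1208],[0,0,0],0],
    [[0,0,-0.1208],[0,0,0],0],
    [[0,0,-0.1208],[0,0,0],0],
    [[0,0,-0.1208],[0,0,0],0],
    [[0,0,-0.1208],[0,0,0],0],
    [[0,0,-0.1208],[0,0,0],0],
    [[0,0,-0.1208],[0,0,0],0],
    [[0,0,0],[0,0,0],0],
    [[0,0,0],[0,0,0],0]
  ]
}}

```text
time_s: 10.95
tool_pos: [0.4875, -0.0043, 0.3337]
tool_rot: [180.0, -0.1, 179.7]
force: [0.5, -0.4, 0.2]
finger_gap: -0.003
gripper_force: 0.0
```

Run:
```python
from st import *
s=st(); delta(s,[.487,-.004,.2575])
c=dict(np.load("w6.npz")); f=lambda u,v:(u/1.7+170,v/1.7+60)
print("tip",fplane(c,[f(248,138)],.091),"notch mouth L/R top",fplane(c,[f(215,167),f(284,168)],.083))
```

```text
{'time_s': 10.95, 'tool_pos': [0.4875, -0.0043, 0.3337], 'tool_rot': [179.9968, -0.0595, 179.7451], 'force': [0.5387, -0.3676, 0.2481], 'finger_gap': -0.0031, 'joint_positions': [-9.1009, 15.7881, -21.308, 52.9633, -0.006, -8.846]}
cm [0.04 0.03 7.62]
tip [[535.84145171 -94.17561528]] notch mouth L/R top [[ 524.30624154 -104.57819367]
 [ 548.38843804 -104.95316572]]
```

Call:
{"name": "servo_tool", "arguments": {
  "steps": [
    [[0,0,0],[0,0,2],0],
    [[0,0,0],[0,0,2],0],
    [[0,0,0],[0,0,1.5],0],
    [[0,0,0],[0,0,1],0],
    [[0,0,0],[0,0,0.6],0],
    [[0,0,0],[0,0,0.4],0],
    [[0,0,0],[0,0,0],0],
    [[0,0,0],[0,0,0],0]
  ]
}}

```text
time_s: 11.62
tool_pos: [0.4878, -0.0041, 0.2595]
tool_rot: [-180.0, 0.0, 179.9]
force: [0.9, 0.6, 0.2]
finger_gap: 0.002
gripper_force: 0.0
```

Call:
{"name": "servo_tool", "arguments": {
  "steps": [
    [[0,0,0],[-0.3,0,0],0],
    [[0,0,0],[-0.3,0,0],0],
    [[0,0,0],[-0.6,0,0],0],
    [[0,0,0],[-0.6,0,0],0],
    [[0,0,0],[-0.6,0,0],0],
    [[0,0,0],[-0.6,0,0],0],
    [[0,0,0],[-0.6,0,0],0],
    [[0,0,0],[-0.6,0,0],0],
    [[0,0,0],[-0.6,0,0],0],
    [[0,0,0],[-0.6,0,0],0],
    [[0,0,0],[-0.6,0,0],0],
    [[0,0,0],[-0.6,0,0],0],
    [[0,0,0],[-0.6,0,0],0],
    [[0,0,0],[-0.6,0,0],0],
    [[0,0,0],[-0.6,0,0],0],
    [[0,0,0],[-0.6,0,0],0],
    [[0,0,0],[-0.6,0,0],0],
    [[0,0,0],[-0.6,0,0],0],
    [[0,0,0],[-0.4,0,0],0],
    [[0,0,0],[0,0,0],0]
  ]
}}

```text
time_s: 13.28
tool_pos: [0.5946, -0.004, 0.2592]
tool_rot: [180.0, 0.1, 180.0]
force: [-0.3, 0.5, -0.0]
finger_gap: 0.003
gripper_force: 0.0
```

Call:
{"name": "servo_tool", "arguments": {
  "steps": [
    [[0,0,0],[-0.15,0,0],0],
    [[0,0,0],[-0.15,0,0],0],
    [[0,0,0],[0,0,0],0],
    [[0,0,0],[0,0,0],0]
  ]
}}

```text
time_s: 13.62
tool_pos: [0.5966, -0.004, 0.2593]
tool_rot: [180.0, 0.0, 180.0]
force: [-0.2, -0.3, 0.4]
finger_gap: 0.003
gripper_force: 0.2
```

Call:
{"name": "servo_tool", "arguments": {
  "steps": [
    [[0,0,0],[0.3,0,0],0],
    [[0,0,0],[0,0,-2],0],
    [[0,0,0],[0,0,-3],2],
    [[0,0,0],[0,0,-3],5],
    [[0,0,0],[0,0,-3],8.5],
    [[0,0,0],[0,0,-3],8.5],
    [[0,0,0],[0,0,0],8.5],
    [[0,0,0],[0,0,0],8.5]
  ]
}}

```text
time_s: 14.28
tool_pos: [0.5939, -0.0041, 0.4011]
tool_rot: [-180.0, 0.2, 180.0]
force: [-0.2, -0.5, -0.6]
finger_gap: 0.844
gripper_force: 0.0
```

Run:
```python
from st import *
s=st(); c=snap("w7","wrist"); t=snap("t7","top")
W=cloud(t); hsv=cv2.cvtColor(t["img"],cv2.COLOR_BGR2HSV)
# white pot inside tray region, from top cam (cap top z .068)
reg=(W[...,0]>.46)&(W[...,0]<.56)&(W[...,1]>-.08)&(W[...,1]<.07)
m=reg&(W[...,2]>.055)&(W[...,2]<.075)&(hsv[...,1]<50)
print(m.sum(), W[m].mean(0) if m.any() else 0, W[reg][:,2].min() if reg.any() else 0)
# fisheye cloud of the wrist depth
K,E=c["camera_matrix"],c["extrinsics"]; v,u=np.mgrid[:480,:640]
d=np.stack([(u-K[0,2])/K[0,0],(v-K[1,2])/K[1,1]],-1); r=np.hypot(d[...,0],d[...,1])+1e-9
X=np.concatenate([d/r[...,None]*np.tan(r)[...,None],np.ones(u.shape+(1,))],-1)*c["depth"][...,None]
P=X@E[:3,:3].T+E[:3,3]; h=cv2.cvtColor(c["img"],cv2.COLOR_BGR2HSV)
reg=(P[...,0]>.46)&(P[...,0]<.57)&(P[...,1]>-.08)&(P[...,1]<.07)
m=reg&(P[...,2]>.055)&(P[...,2]<.078)&(h[...,1]<50)
print("wrist pot",m.sum()); 
if m.sum()>20:
    cn=max(cv2.findContours(m.astype(np.uint8),0,1)[0],key=cv2.contourArea)[:,0]; q=fplane(c,cn,.068)
    print(P[m].mean(0),cv2.minEnclosingCircle(q.astype(np.float32)))
cl=(P[...,2]>.09)&(P[...,2]<.1)&(abs(P[...,1]+.004)<.04)&(P[...,0]>.48)&(P[...,0]<.66)&(h[...,1]>60)
print("cleat",cl.sum(),np.percentile(P[cl][:,0],[2,50,98]) if cl.any() else 0)
for n,A,H in(("w",P,h),("t",W,hsv)):
    a=(A[...,2]>.088)&(A[...,2]<.101)&(abs(A[...,1]+.004)<.05)&(A[...,0]>.45)&(A[...,0]<.70); print(n,a.sum(),np.percentile(A[a][:,0],[2,50,98]) if a.any() else 0)
```

```text
{'time_s': 14.2833, 'tool_pos': [0.5939, -0.0041, 0.4011], 'tool_rot': [-179.9729, 0.2316, 179.9784], 'force': [-0.159, -0.5368, -0.6031], 'finger_gap': 0.8444, 'joint_positions': [-7.4465, 24.2273, 1.815, 67.3545, 0.0031, -7.4249]}
0 0 -0.0035979651905286847
wrist pot 2552
[0.50842604 0.00783044 0.06715082] ((508.79278564453125, 7.651259422302246), 23.136892318725586)
cleat 1533 [0.60739234 0.61221783 0.61836845]
w 1802 [0.60738921 0.61190673 0.61836428]
t 0 0
```

The pot is at (0.509, 0.008), with a measured cap radius of 23.1 mm. The cleat has moved about 102 mm, so the lid is open. Next I'll grasp the pot.

Call:
{"name": "servo_tool", "arguments": {
  "steps": [
    [[0,0,0],[2.13,0.3,0],7.2],
    [[0,0,0],[2.13,0.3,0],7.2],
    [[0,0,0],[2.13,0.3,0],7.2],
    [[0,0,0],[2.13,0.3,0],7.2],
    [[0,0,0],[0,0,2.5],7.2],
    [[0,0,0],[0,0,2.5],7.2],
    [[0,0,0],[0,0,2.5],7.2],
    [[0,0,0],[0,0,2.5],7.2],
    [[0,0,0],[0,0,0],7.2],
    [[0,0,0],[0,0,0],7.2]
  ]
}}

```text
time_s: 15.22
tool_pos: [0.5074, 0.0081, 0.2978]
tool_rot: [180.0, -0.2, 180.0]
force: [0.6, -1.1, 1.0]
finger_gap: 0.842
gripper_force: 0.0
```

Run:
```python
from st import *
s=st(); delta(s,[.5088,.0077,.205])
```

```text
{'time_s': 15.2167, 'tool_pos': [0.5074, 0.0081, 0.2978], 'tool_rot': [179.97, -0.2476, 179.9739], 'force': [0.5842, -1.1066, 1.0361], 'finger_gap': 0.8423, 'joint_positions': [-7.3444, 19.9619, -21.2965, 48.991, -0.0017, -7.3182]}
cm [-0.18 -0.05  9.28]
```

Call:
{"name": "servo_tool", "arguments": {
  "steps": [
    [[0,0,0],[-0.1,0,2],7.2],
    [[0,0,0],[0,0,2],7.2],
    [[0,0,0],[0,0,2],7.2],
    [[0,0,0],[0,0,1.5],7.2],
    [[0,0,0],[0,0,1],7.2],
    [[0,0,0],[0,0,0.7],7.2],
    [[0,0,0],[0,0,0],7.2],
    [[0,0,0],[0,0,0],6],
    [[0,0,0],[0,0,0],5],
    [[0,0,0],[0,0,0],4],
    [[0,0,0],[0,0,0],4],
    [[0,0,0],[0,0,0],4],
    [[0,0,0],[0,0,0],4]
  ],
  "newtons": 30
}}

```text
time_s: 16.3
tool_pos: [0.51, 0.0079, 0.2083]
tool_rot: [-180.0, 0.1, 180.0]
force: [-0.5, 0.4, 6.7]
finger_gap: 0.543
gripper_force: 30.2
```

Call:
{"name": "servo_tool", "arguments": {
  "steps": [
    [[0,0,0],[0,0,-0.5],4],
    [[0,0,0],[0,0,-1],4],
    [[0,0,0],[0,0,-1.5],4],
    [[0,0,0],[0,0,-2],4],
    [[0,0,0],[0,0,-2],4],
    [[0,0,0],[0,0,-2],4],
    [[0,0,0],[0,0,-2],4],
    [[0,0,0],[0,0,-1.5],4],
    [[0,0,0],[0,0,-0.5],4],
    [[0,0,0],[0,0,0],4],
    [[0,0,0],[0,0,0],4]
  ]
}}

```text
time_s: 17.22
tool_pos: [0.5092, 0.008, 0.3371]
tool_rot: [-180.0, 0.0, 180.0]
force: [-0.6, 0.5, -1.1]
finger_gap: 0.541
gripper_force: 30.9
```

Run:
```python
from st import *
s=st(); delta(s,[.4973,.3283,s["tool_pos"][2]])
c=snap("w8","wrist")
K,E=c["camera_matrix"],c["extrinsics"]; v,u=np.mgrid[:480,:640]
d=np.stack([(u-K[0,2])/K[0,0],(v-K[1,2])/K[1,1]],-1); r=np.hypot(d[...,0],d[...,1])+1e-9
X=np.concatenate([d/r[...,None]*np.tan(r)[...,None],np.ones(u.shape+(1,))],-1)*c["depth"][...,None]
P=X@E[:3,:3].T+E[:3,3]; h=cv2.cvtColor(c["img"],cv2.COLOR_BGR2HSV)
# floor seen where the pot stood, and white object between fingers
m=(abs(P[...,0]-.509)<.024)&(abs(P[...,1]-.008)<.024)&(P[...,2]>.1)&(P[...,2]<.21)&(h[...,1]<50)&(h[...,2]>90)
print(m.sum(),np.percentile(P[m],[5,50,95],axis=0).round(3) if m.any() else 0)
cl=(P[...,2]>.09)&(P[...,2]<.1)&(abs(P[...,1]+.004)<.04)&(P[...,0]>.58)&(P[...,0]<.66)
print("cleat",np.percentile(P[cl][:,0],[2,50,98]) if cl.any() else 0)
```

```text
{'time_s': 17.2167, 'tool_pos': [0.5092, 0.008, 0.3371], 'tool_rot': [-179.998, 0.0023, 179.9784], 'force': [-0.5689, 0.4761, -1.0942], 'finger_gap': 0.5415, 'joint_positions': [-7.3267, 17.8102, -17.8587, 54.3286, -0.0017, -7.3051]}
cm [ 1.2  32.03 -0.  ]
11198 [[ 0.488 -0.01   0.195]
 [ 0.505  0.008  0.196]
 [ 0.525  0.026  0.197]]
cleat [0.6070051  0.61358798 0.61838293]
```

Call:
{"name": "servo_tool", "arguments": {
  "steps": [
    [[0,0,0],[0.05,0.8,0],4],
    [[0,0,0],[0.05,1.6,0],4],
    [[0,0,0],[0.1,2.4,0],4],
    [[0,0,0],[0.1,2.4,0],4],
    [[0,0,0],[0.1,2.4,0],4],
    [[0,0,0],[0.1,2.4,0],4],
    [[0,0,0],[0.1,2.4,0],4],
    [[0,0,0],[0.1,2.4,0],4],
    [[0,0,0],[0.1,2.4,0],4],
    [[0,0,0],[0.1,2.4,0],4],
    [[0,0,0],[0.1,2.4,0],4],
    [[0,0,0],[0.1,2.4,0],4],
    [[0,0,0],[0.1,2.4,0],4],
    [[0,0,0],[0.05,2.0,0],4],
    [[0,0,0],[0.05,1.2,0],4],
    [[0,0,0],[0,0,0],4],
    [[0,0,0],[0,0,0],4],
    [[0,0,0],[0,0,0],4]
  ]
}}

```text
time_s: 18.77
tool_pos: [0.4963, 0.3274, 0.3367]
tool_rot: [-180.0, -0.1, 180.0]
force: [-0.9, 0.4, -1.3]
finger_gap: 0.546
gripper_force: 31.0
```

Run:
```python
from st import *
s=st(); delta(s,[.4973,.3283,.208])
```

```text
{'time_s': 18.7667, 'tool_pos': [0.4963, 0.3274, 0.3367], 'tool_rot': [-179.952, -0.0514, 179.9605], 'force': [-0.94, 0.3575, -1.2936], 'finger_gap': 0.546, 'joint_positions': [26.3711, 26.6841, -4.2213, 59.162, -0.0201, 26.4106]}
cm [-0.11  0.1  12.87]
```

Call:
{"name": "servo_tool", "arguments": {
  "steps": [
    [[0,0,0],[-0.05,0.05,1],4],
    [[0,0,0],[-0.05,0.05,2],4],
    [[0,0,0],[0,0,2],4],
    [[0,0,0],[0,0,2],4],
    [[0,0,0],[0,0,2],4],
    [[0,0,0],[0,0,1.5],4],
    [[0,0,0],[0,0,0.8],4],
    [[0,0,0],[0,0,0.5],4],
    [[0,0,0],[0,0,0.4],4],
    [[0,0,0],[0,0,0.3],4],
    [[0,0,0],[0,0,0],4],
    [[0,0,0],[0,0,0],4],
    [[0,0,0],[0,0,0],4]
  ]
}}

```text
time_s: 19.85
tool_pos: [0.4978, 0.3291, 0.2129]
tool_rot: [180.0, 0.1, 180.0]
force: [1.0, -0.0, -1.0]
finger_gap: 0.536
gripper_force: 31.0
```

Call:
{"name": "servo_tool", "arguments": {
  "steps": [
    [[0,0,0],[0,0,0.2],4],
    [[0,0,0],[0,0,0.2],4],
    [[0,0,0],[0,0,0],4],
    [[0,0,0],[0,0,0],4]
  ]
}}

```text
time_s: 20.18
tool_pos: [0.4975, 0.329, 0.2081]
tool_rot: [-180.0, -0.0, 180.0]
force: [-0.4, -0.6, -1.0]
finger_gap: 0.539
gripper_force: 31.0
```

Call:
{"name": "servo_tool", "arguments": {
  "steps": [
    [[0,0,0],[0,0,0.1],4],
    [[0,0,0],[0,0,0],4],
    [[0,0,0],[0,0,0],4]
  ]
}}

```text
time_s: 20.43
tool_pos: [0.4975, 0.329, 0.2071]
tool_rot: [-180.0, -0.0, 180.0]
force: [0.7, -0.6, -1.6]
finger_gap: 0.538
gripper_force: 31.0
```

Call:
{"name": "servo_tool", "arguments": {
  "steps": [
    [[0,0,0],[0,0,0.1],4],
    [[0,0,0],[0,0,0],4],
    [[0,0,0],[0,0,0],4]
  ]
}}

```text
time_s: 20.68
tool_pos: [0.4976, 0.329, 0.2064]
tool_rot: [180.0, 0.0, 180.0]
force: [-0.5, -0.3, 2.0]
finger_gap: 0.541
gripper_force: 31.2
```

Contact registers at +2 N after −1 N, so the pot is on the well floor. I'll open the fingers and withdraw.

Call:
{"name": "servo_tool", "arguments": {
  "steps": [
    [[0,0,0],[0,0,0],5],
    [[0,0,0],[0,0,0],6],
    [[0,0,0],[0,0,0],7.2],
    [[0,0,0],[0,0,0],7.5],
    [[0,0,0],[0,0,0],7.5],
    [[0,0,0],[0,0,-1],7.5],
    [[0,0,0],[0,0,-2],7.5],
    [[0,0,0],[0,0,-3],7.5],
    [[0,0,0],[0,0,-3],7.5],
    [[0,0,0],[0,0,-3],7.5],
    [[0,0,0],[0,0,-3],7.5],
    [[0,0,0],[4,0,0],7.5],
    [[0,0,0],[4,0,0],7.5],
    [[0,0,0],[4,0,0],7.5],
    [[0,0,0],[2,0,0],7.5],
    [[0,0,0],[0,0,0],7.5],
    [[0,0,0],[0,0,0],7.5]
  ]
}}

```text
time_s: 22.1
tool_pos: [0.3568, 0.3292, 0.3573]
tool_rot: [180.0, 0.1, -179.9]
force: [0.1, -1.2, 0.6]
finger_gap: 0.88
gripper_force: 0.0
```

Run:
```python
from st import *
s=st()
for n in("top","scene"):
    t=snap("f_"+n,n); W=cloud(t); h=cv2.cvtColor(t["img"],cv2.COLOR_BGR2HSV)
    m=(W[...,2]>.058)&(W[...,2]<.072)&(np.hypot(W[...,0]-.497,W[...,1]-.328)<.05)
    cn=cv2.findContours(m.astype(np.uint8),0,1)[0]
    if cn:
        q=plane(t,max(cn,key=cv2.contourArea)[:,0],.066)[:,:2]*1000
        print(n,"pot",m.sum(),W[m].mean(0).round(4),cv2.minEnclosingCircle(q.astype(np.float32)), "z spread",np.percentile(W[m][:,2],[5,95]))
    cl=(W[...,2]>.089)&(W[...,2]<.1)&(abs(W[...,1]+.004)<.035)&(W[...,0]>.48)&(W[...,0]<.68)
    print("cleat",cl.sum(),np.percentile(W[cl][:,0],[2,50,98]).round(4) if cl.any() else 0)
    p=(h[...,1]<60)&(W[...,2]>.088)&(W[...,2]<.103)&(W[...,0]>.49)&(W[...,0]<.63)&(W[...,1]<-.106)&(W[...,1]>-.215)
    if p.any(): print("pin",p.sum(),np.percentile(W[p],[1,99],axis=0).round(4).tolist())
t=dict(np.load("f_top.npz"));o=dict(np.load("top0.npz"))
d=cv2.absdiff(t["img"],o["img"]).max(2)
for k,(u,v) in dict(tall=(170,150),short=(473,197),jar=(473,350)).items(): print(k,np.percentile(d[v-25:v+25,u-25:u+25],95))
```

```text
{'time_s': 22.1, 'tool_pos': [0.3568, 0.3292, 0.3573], 'tool_rot': [179.9521, 0.0761, -179.9419], 'force': [0.0779, -1.2261, 0.6158], 'finger_gap': 0.8802, 'joint_positions': [34.0657, 14.2869, -19.4883, 56.1349, -0.0029, 34.0076]}
top pot 411 [0.4963 0.3277 0.0652] ((496.14447021484375, 326.9688720703125), 24.286184310913086) z spread [0.06163296 0.06847503]
cleat 202 [0.6081 0.6136 0.6196]
pin 491 [[0.5073, -0.1961, 0.089], [0.5643, -0.1079, 0.1012]]
scene pot 199 [0.4999 0.3255 0.0653] ((502.5113220214844, 325.8808288574219), 28.84768295288086) z spread [0.05909364 0.06856179]
cleat 175 [0.6076 0.6169 0.621 ]
pin 459 [[0.4924, -0.2029, 0.0882], [0.5663, -0.1081, 0.1012]]
tall 5.0
short 5.0
jar 5.0
```

```bash
python3 -c "
from cell import *
print(finish_job())"
```

```text
the job is handed in; nothing more can be done
None
```

The job is handed in at about 22 s of the 58 s allowed; the hand-in returned no verdict. By my last camera check, the pin is parked about 12 mm into the notch, the lid is open about 103 mm, the pot stands in the palette's middle well within about 2 mm of centre, and the bottles and jar have not moved.

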